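# Sort the sample case and fit its lid

### The job

The lid of the sample case will not go on, because a tall vial is standing on the raised step where it sticks out above the rim, while the short vial takes up one of the deep bays. Stand the short vial upright on the raised step and both tall vials upright on the deep floor, setting the glass down gently without dropping or knocking it, and only then put the loose lid on the case so that it is fully home and level all round, and let go. Leave the brown bottle, the beaker and the vial rack where they are.

Things in the scene. Friction and masses are not known exactly. Their poses are not given: they have to be found in the camera images.
- case: white open-topped sample case, fixed to the bench, 170 (its x) by 250 (its y) by 103 mm high, walls 5 mm. Origin: centre of its underside, z up. A divider along its x at y = 0 (4 mm thick, top 70 mm above the bench) and a black step over its +x half make four bays of 80 (x) by 118 mm (y): two deep (x = -40, floor 8 mm above the bench), two raised (x = +40, floor 32 mm above the bench)
- deep_bay_l (a point): standing place on the floor of the deep bay on the case's +y side, 53 mm from the case's middle line. At the start each deep bay holds one vial, short or tall_a, within 8 mm of its standing place. A tall vial here ends 11 mm below the rim
- deep_bay_r (a point): standing place on the floor of the deep bay on the case's -y side, 53 mm from the case's middle line
- raised_bay_l (a point): standing place on the floor of the raised bay on the case's +y side, 53 mm from the case's middle line. At the start one raised bay holds tall_b, within 8 mm of its standing place, standing 13 mm above the rim; the other is empty but for a flat grey felt disc, on which a vial can stand. A short vial here ends 11 mm below the rim
- raised_bay_r (a point): standing place on the floor of the raised bay on the case's -y side, 53 mm from the case's middle line
- tall_a: clear glass tall vial, 36 mm diameter (straight sided, its white screw cap the same width and 20 mm tall), 84 mm high overall, about 90 g. Origin: centre of its underside; z up along its axis. Starts in a deep bay, where it belongs
- tall_b: clear glass tall vial, same as tall_a, 36 mm diameter (straight sided, its white screw cap the same width and 20 mm tall), 84 mm high overall, about 90 g. Origin: centre of its underside; z up along its axis. Starts on the raised step, where it is too high
- short: clear glass short vial, 36 mm diameter (straight sided, its white screw cap the same width and 20 mm tall), 60 mm high overall, about 60 g. Origin: centre of its underside; z up along its axis. Starts in a deep bay
- lid: loose black lid, right way up on the bench, about 300 g: plate 178 (its x) by 258 (its y) by 6 mm on a grey plug 155 by 235 mm, 8 mm deep (lowest 3 mm: 151 by 231), which drops into the case's mouth with 2.5 mm play all round. Origin: centre of the plug's underside, z up. Home (long side along the case's, either way round) the origin is 95 mm above the bench
- lid_grip (a point): point in the lid's grip rib, 38 mm above the lid's origin. The rib stands upright in the middle of the lid's top: 18 mm thick (lid x), 70 mm long (lid y), from 14 to 50 mm above the origin
- reagent: bystander: brown bottle with white cap, 62 mm diameter, 135 mm high, standing about 185 mm from the centre of the case, off its -y end. Origin: centre of its underside
- beaker: bystander: empty glass beaker, 70 mm diameter, 85 mm high, standing about 190 mm from the middle of the lid, off its +y end. Origin: centre of its underside
- rack: bystander: low black rack of small white-capped vials, 70 (x) by 190 (y) by 54 mm high, on the far side of the bench. Origin: centre of its underside
There are look-alikes about, which are no part of the job. Leave any purple look-alike of the short alone.

How it is judged:
By the outcome, as a careful person would: the job done as asked, in the order asked, and still so for the second after the job is handed in, with the robot touching nothing.
It also fails if it takes over 64 s, if anything falls off the work surface, if the arm or the gripper's body presses on something with over 40 N, if the wrist force passes 120 N, or if a joint passes its speed limit or range.

### The arm

A 6-joint arm with a two-finger parallel gripper is mounted at the origin on the work surface. World frame = base frame: x ahead of the robot, y to its left, z up, the work surface at z = 0. Lengths are in mm, angles in rad, forces in N, time in s.
With the tool pointing down it reaches from about 275 to 1000 mm from the base axis. Payload 8.4 kg.
Tool frame: the origin (TCP) lies at the very end of the fingers, on their centre line; the grasp point (between the pads) lies 19 mm behind it; z points along the fingers, y is the line along which they close (so a half turn about z gives the same grasp; the last joint's range is limited). The gripper opens to 85 mm and grips with 20 to 120 N. Pads are 22 mm wide; open, the fingers measure 114 mm over their backs; the gripper's body (76 mm by 85 mm) begins 54 mm behind the grasp point. The pads swing forward as they close: fully open they stand 13 mm farther back than shut.
Start: joints at [-1.246, 0.353, 1.633, -0, 1.155, -0.002], TCP at [200.632, -591.924, 231.281] pointing down, gripper open.
Joint ranges: [-2.63, 2.63], [-0.92, 2.1], [0.06, 2.66], [-1.3, 4.44], [0, 2.69], [-3.02, 3.02]. Speed limits (rad/s): [2.22, 2.22, 2.79, 3.14, 3.14, 3.14].

### API

Orientations are given as [roll, pitch, yaw] about the fixed x, y, z axes, in that order (R = Rz(yaw) Ry(pitch) Rx(roll)).
In Python, from rig import sensors, grab_frame, camera_params, order gives the robot as it stands. The module is installed in compiled form; this text tells all that it offers.
- The arm moves only by the tool move_arm, never from a script. Its argument "motion" is a list of rows, each a list of 7 numbers: the turn, a rotation vector about the tool's x, y, z in normalised numbers (1 is 2 rad), then the shift along the tool's x, y, z in parts of the range, where 1.0 means 600 mm, then the finger opening in m, from 0 to 0.0854. A call has 1 to 8 rows; each row is the pose to reach, as a shift and turn from the pose commanded when the call began, along the tool's axes at that moment; what a row does not reach only later rows make up. A row lasts 1/8 s, in which the tool goes at most 62.5 mm and 10.7 degrees, less where a joint would pass 70% of its speed; a pose out of reach is approached as far as the arm can. Shift and turn numbers lie between -1 and 1, and a call with a number outside is refused. A call with a gripper value outside its range is refused whole. The fingers move at their own pace and stop on an object; "grip_force" is the grip in N (left out, the last holds). Time passes only in rows, so rows that repeat a pose let the fingers close. It gives the time, the measured TCP pose, the force, the opening and the grip force at its end, in the units of the state.
- sensors.sense(): the state, without advancing time (a new reading comes with each control period).
- grab_frame(name): name is "scene" or "side" or "wrist"; returns (picture, depth): 480x640x3 uint8, red, green, blue; 480x640 float32, mm along the optical axis (not along the pixel's ray), 0 where there is no reading.
- camera_params(name): a dict with "camera_matrix" (3x3 intrinsics, pixels), "k1" (the pictures are not rectified: a ray, as slopes to the right and down, at radius r is drawn at 1 + k1 r^2 times it, then the intrinsics apply), "world_from_camera" (4x4, takes a point from camera to world coordinates). Camera axes: x right, y down, z forward; pixel columns grow to the right and rows downward; lengths in mm; the calibration is good to about 2 mm. A picture is of the moment at which its call begins: read the wrist's pose just before it. camera_params takes no time and is no camera call; for the wrist camera it gives the pose at the moment of the call.
- order.sign_off(): hands the job in; it is judged then, once.
The state is a dict: "clock": time; "qpos": joint angles; "qvel": joint speeds; "joint_efforts": joint torques, N m; "eef_pos": TCP position; "tcp_rot": TCP orientation; "contact_force": force on the tool from outside, world axes, zero at the start; "wrist_torque": the same for the moment, N m; "opening": opening from 0.0 (shut) to 1.0 (fully open); "grasp_force": force on a finger pad.
Only numpy, scipy, OpenCV 4.12 (cv2) and the standard library are available. Lean on these libraries where they do the work, as an engineer would, in place of code of your own. Each camera call takes 0.05 s, during which the arm holds its last target. There are 200 camera calls.

## Working session

There is one attempt and no reset: what is moved stays moved. The work goes in short steps, Python scripts to look and compute and a tool call to move; the robot and the scene stay as the last step left them, time stands still between calls to the robot, and variables do not carry over. Pictures are saved under pics/ and viewed, at most 10 in all, crops included, and the job is handed in when it is done.

Besides the shell and the picture viewer there is one more tool, called after "Call:" as name(argument=value, ...), one argument or row to a line, values as JSON. move_arm: Moves the arm, as the interface text tells. Its arguments: {"type":"object","properties":{"motion":{"type":"array","items":{"type":"array","items":{"type":"number"}}},"grip_force":{"type":"number"}},"required":["motion"]}

```bash
mkdir -p pics
python3 - <<'E'
from rig import *
import cv2,numpy as np
s=sensors.sense();print(s)
for n in("scene","side"):
    p,d=grab_frame(n);np.savez(f"{n}0.npz",p=p,d=d)
    cv2.imwrite(f"pics/{n}0.png",p[...,::-1])
for n in("scene","side","wrist"):
    c=camera_params(n);print(n,np.round(c["camera_matrix"],1).tolist(),c["k1"],np.round(c["world_from_camera"],3).tolist())
E
```

```text
{'clock': 0.0, 'qpos': array([-1.24641053e+00,  3.53628348e-01,  1.63417769e+00, -1.36797244e-05,
        1.15517959e+00, -2.37707126e-03]), 'qvel': array([ 9.70081438e-04, -1.83997645e-05,  6.37711453e-04,  9.22041604e-04,
       -1.22690600e-03, -7.00705336e-04]), 'joint_efforts': array([-3.79795732e-03, -6.05252981e+01, -3.42067587e+01, -1.77657371e-04,
        9.45191598e-03,  2.04284657e-05]), 'eef_pos': array([ 200.46388126, -591.45758346,  230.55540556]), 'tcp_rot': array([-3.14019966e+00,  9.19620882e-06,  3.26768409e-01]), 'contact_force': array([-0.67080506, -0.11791944, -0.36181262]), 'wrist_torque': array([ 0.00235787,  0.01678359, -0.05028499]), 'grasp_force': 0.0, 'opening': 0.995632562042857}
scene [[511.1, 0.0, 326.1], [0.0, 511.1, 233.8], [0.0, 0.0, 1.0]] -0.1331789961845412 [[0.809, 0.493, -0.321, 919.801], [0.588, -0.674, 0.447, -546.134], [0.004, -0.551, -0.835, 1054.544], [0.0, 0.0, 0.0, 1.0]]
side [[589.1, 0.0, 317.1], [0.0, 589.1, 238.5], [0.0, 0.0, 1.0]] -0.19303572842001002 [[0.998, -0.054, 0.039, 479.602], [-0.067, -0.795, 0.603, -847.421], [-0.001, -0.605, -0.796, 1117.543], [0.0, 0.0, 0.0, 1.0]]
wrist [[422.4, 0.0, 315.5], [0.0, 422.4, 234.7], [0.0, 0.0, 1.0]] -0.013032592247374606 [[0.321, -0.909, -0.265, 267.652], [-0.947, -0.309, -0.089, -568.746], [-0.001, 0.28, -0.96, 372.886], [0.0, 0.0, 0.0, 1.0]]
```

View pics/scene0.png

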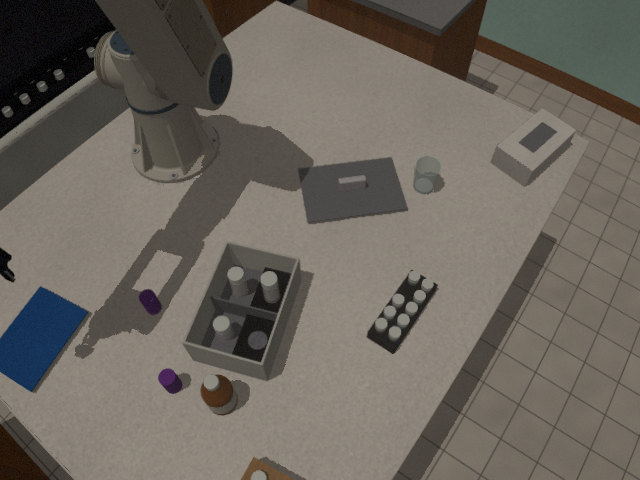

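View pics/side0.png

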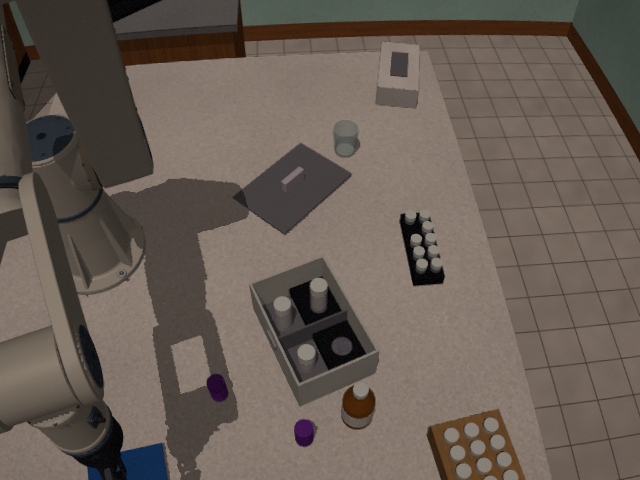

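The scene view shows the case (about 190-300, 245-375) with cap-topped vials at (237,272), (271,281) and (223,322). The felt disc is at (257,340), the lid at (352,190) and the bottle at (218,393). There are purple look-alikes at (150,302) and (170,380). The side view shows the same vials at (283,305), (319,288) and (307,353). I'll enlarge the case in both views and measure it.

```bash
cat > h.py <<'E'
import cv2,numpy as np
from rig import *
from scipy.spatial.transform import Rotation as Ro
def ray(c,uv):
    K=np.array(c["camera_matrix"]);T=np.array(c["world_from_camera"])
    # invert radial model by fixed point
    q=(np.atleast_2d(uv)-K[:2,2])/[K[0,0],K[1,1]];x=q.copy()
    for _ in range(20): x=q/(1+c["k1"]*(x**2).sum(1,keepdims=True))
    d=np.c_[x,np.ones(len(x))]@T[:3,:3].T
    return T[:3,3],d
def plane(c,uv,z):
    o,d=ray(c,uv);return o+d*((z-o[2])/d[:,2:3])
def tri(c1,u1,c2,u2):
    A=[];b=[]
    for c,u in((c1,u1),(c2,u2)):
        o,d=ray(c,u);d=d[0]/np.linalg.norm(d[0]);P=np.eye(3)-np.outer(d,d);A.append(P);b.append(P@o)
    X=np.linalg.solve(sum(A),sum(b));return X,max(np.linalg.norm(P@X-q) for P,q in zip(A,b))
def cloud(c,d,sl=None):
    v,u=np.mgrid[0:480,0:640];uv=np.c_[u.ravel(),v.ravel()].astype(float)
    o,r=ray(c,uv);return (o+r*d.reshape(-1,1)).reshape(480,640,3)
E
python3 - <<'E'
from h import *
a=np.load("scene0.npz");b=np.load("side0.npz")
A=cv2.resize(a["p"][235:385,175:310],None,fx=2.9,fy=2.9,interpolation=2)
B=cv2.resize(b["p"][250:405,240:385],None,fx=2.7,fy=2.7,interpolation=2)
h=min(len(A),len(B));cv2.imwrite("pics/c1.png",np.clip(np.hstack([A[:h],B[:h]])[...,::-1].astype(float)*1.4,0,255))
for n,f in(("scene",a),("side",b)):
    P=cloud(camera_params(n),f["d"])
    L={"scene":[(237,272),(270,278),(222,323),(257,340),(352,180)],"side":[(283,302),(319,284),(307,351),(342,346),(292,180)]}[n]
    for u,v in L: print(n,(u,v),P[v,u].round(0))
E
```

```text
scene (237, 272) [ 451. -223.   91.]
scene (270, 278) [ 530. -202.  118.]
scene (222, 323) [ 496. -326.   68.]
scene (257, 340) [ 567. -304.   35.]
scene (352, 180) [490. 162.  51.]
side (283, 302) [ 450. -226.   89.]
side (319, 284) [ 525. -205.  117.]
side (307, 351) [ 493. -328.   67.]
side (342, 346) [ 566. -304.   32.]
side (292, 180) [483. 151.  45.][ WARN:0@0.281] global loadsave.cpp:1063 imwrite_ Unsupported depth image for selected encoder is fallbacked to CV_8U.
```

View pics/c1.png

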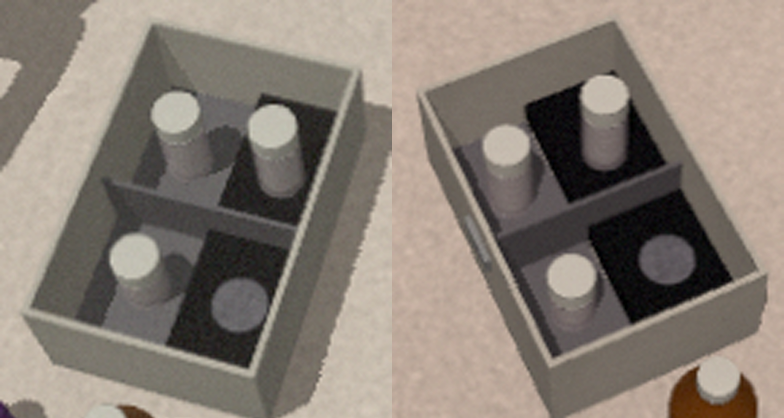

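The crop confirms three candidates. The deep -y bay vial, at scene (222,323), has its top at z≈68, which fits short (8+60). The deep +y vial at (237,272), top ≈90, is tall_a. The raised +y vial at (270,278), top ≈117, is tall_b. The purple ones are outside the case and stay put. Felt disc: raised -y bay. Next I'll measure the case and lid pose.

```bash
cat >> h.py <<'E'
def capfit(c,p,d,guess,ztop,tol=9,rad=30):
    P=cloud(c,d);m=(np.abs(P[...,2]-ztop)<tol)&(np.hypot(P[...,0]-guess[0],P[...,1]-guess[1])<rad)
    hsv=cv2.cvtColor(p,cv2.COLOR_RGB2HSV);m&=(hsv[...,2]>0)
    m=cv2.morphologyEx(m.astype(np.uint8),cv2.MORPH_OPEN,np.ones((3,3)))
    n,l,s,_=cv2.connectedComponentsWithStats(m);k=1+s[1:,4].argmax()
    v,u=np.nonzero(l==k);z=np.median(P[v,u,2])
    X=plane(c,np.c_[u,v].astype(float),z);(cx,cy),r=cv2.minEnclosingCircle(X[:,:2].astype(np.float32))
    M=X[:,:2].mean(0);return np.array([*M,z]),len(u),r,np.array([u.mean(),v.mean()])
E
python3 - <<'E'
from h import *
for n in("scene","side"):
    f=np.load(n+"0.npz");c=camera_params(n);P=cloud(c,f["d"])
    def rect(lo,hi,x0,x1,y0,y1):
        m=(P[...,2]>lo)&(P[...,2]<hi)&(P[...,0]>x0)&(P[...,0]<x1)&(P[...,1]>y0)&(P[...,1]<y1)
        m=cv2.morphologyEx(m.astype(np.uint8),cv2.MORPH_CLOSE,np.ones((3,3)))
        k,l,s,_=cv2.connectedComponentsWithStats(m);l=l==1+s[1:,4].argmax()
        q=P[l];z=np.median(q[:,2]);v,u=np.nonzero(l);X=plane(c,np.c_[u,v].astype(float),z)
        return cv2.minAreaRect(X[:,:2].astype(np.float32)),round(float(z),1),len(q)
    print(n,"case",rect(97,110,360,650,-430,-100))
    print(n,"lid",rect(9,22,300,700,0,320))
    print(n,"rib",rect(36,60,300,700,0,320))
    for t,g,z in(("ta",(450,-225),90),("tb",(527,-203),117),("sh",(494,-327),68)): print(t,capfit(c,f["p"],f["d"],g,z))
E
```

```text
scene case (((508.1692199707031, -267.71026611328125), (173.22158813476562, 253.88600158691406), 21.033390045166016), 102.3, 1223)
scene lid (((487.18133544921875, 166.07058715820312), (256.0279235839844, 180.34640502929688), 45.5711784362793), 14.5, 4988)
scene rib (((490.65203857421875, 163.09217834472656), (71.37053680419922, 30.567031860351562), 45.489803314208984), 48.7, 238)
ta (array([ 451.9204662 , -229.64134305,   91.56359084]), 227, 20.37905502319336, array([235.18942731, 274.10572687]))
tb (array([ 527.90381139, -204.39583818,  115.86214805]), 229, 19.53584861755371, array([268.75982533, 278.84716157]))
sh (array([ 494.69746611, -329.1772247 ,   67.66764356]), 222, 19.389915466308594, array([220.85135135, 323.83333333]))
side case (((505.9974060058594, -269.836181640625), (171.77810668945312, 253.19674682617188), 21.097129821777344), 101.7, 1262)
side lid (((484.7131042480469, 164.33099365234375), (260.4144592285156, 180.5054473876953), 45.6724967956543), 13.1, 5075)
side rib (((484.97723388671875, 160.33627319335938), (77.20533752441406, 27.39733123779297), 47.31072235107422), 47.3, 225)
ta (array([ 448.54686057, -232.22167326,   90.67272974]), 242, 19.8250732421875, array([282.1446281 , 304.59917355]))
tb (array([ 524.27211504, -206.35023274,  114.43930945]), 232, 19.153125762939453, array([318.625     , 285.40517241]))
sh (array([ 491.63326722, -330.90907768,   67.14364325]), 259, 19.430622100830078, array([306.37065637, 352.52509653]))
```

The rows are not in the units I measure in: shifts go in shares of 600 mm and turns go in shares of 2 rad. I convert before sending: 0.38 m / 0.6 = 0.6333, 0.36 m / 0.6 = 0.6, -0.041 rad / 2 = -0.0205.

Call:
move_arm(
  motion=[
    [0, 0, -0.005, 0.08, -0.04, 0, 0.06],
    [0, 0, -0.01, 0.17, -0.085, 0, 0.06],
    [0, 0, -0.015, 0.2617, -0.13, 0, 0.06],
    [0, 0, -0.0205, 0.3533, -0.175, 0, 0.06],
    [0, 0, -0.0205, 0.445, -0.22, 0, 0.06],
    [0, 0, -0.0205, 0.5367, -0.2667, 0, 0.06],
    [0, 0, -0.0205, 0.6, -0.3, 0, 0.06],
    [0, 0, -0.0205, 0.6333, -0.315, 0, 0.06],
  ],
)

```text
clock: 1.1
eef_pos: [501.0, -289.2, 231.0]
tcp_rot: [-3.141, 0.0, 0.37]
contact_force: [0.3, -0.2, 0.8]
opening: 0.703
grasp_force: 0.0
```

```bash
cat >> h.py <<'E'
def state():
    s=sensors.sense();print("t",round(s["clock"],2),"tcp",s["eef_pos"].round(1),"rot",s["tcp_rot"].round(4),"F",s["contact_force"].round(1),"op",round(s["opening"]*85.4,1),"gf",round(s["grasp_force"],1));return s
def shot(n,name=None):
    c=camera_params(n);p,d=grab_frame(n)
    if name: cv2.imwrite(f"pics/{name}.png",p[...,::-1])
    return c,p,d
def prect(c,P,lo,hi,x0,x1,y0,y1):
    m=(P[...,2]>lo)&(P[...,2]<hi)&(P[...,0]>x0)&(P[...,0]<x1)&(P[...,1]>y0)&(P[...,1]<y1)
    m=cv2.morphologyEx(m.astype(np.uint8),cv2.MORPH_CLOSE,np.ones((3,3)))
    k,l,s,_=cv2.connectedComponentsWithStats(m);l=l==1+s[1:,4].argmax()
    z=np.median(P[l][:,2]);v,u=np.nonzero(l);X=plane(c,np.c_[u,v].astype(float),z)
    return cv2.minAreaRect(X[:,:2].astype(np.float32)),round(float(z),1),len(u)
def delta(s,xyz,yaw=None):
    R=Ro.from_euler("xyz",s["tcp_rot"]).as_matrix();return (R.T@(np.array(xyz)-s["eef_pos"])).round(1)
E
python3 - <<'E'
from h import *
s=state();c,p,d=shot("wrist","w1");P=cloud(c,d)
print(prect(c,P,97,110,360,650,-430,-100))
for t,g,z in(("ta",(450,-231),91),("tb",(526,-205),116),("sh",(493,-330),68),("felt",(564,-304),32)): print(t,capfit(c,p,d,g,z,tol=6 if t!="felt" else 8))
print(s["qpos"].round(2))
E
```

```text
t 1.1 tcp [ 501.  -289.2  231. ] rot [-3.1411e+00  3.0000e-04  3.6990e-01] F [ 0.3 -0.2  0.8] op 60.0 gf 0.0
(((507.150146484375, -267.27069091796875), (170.1478729248047, 250.55850219726562), 21.220802307128906), 102.4, 10404)
ta (array([ 450.92317682, -228.11749662,   91.5875331 ]), 2006, 18.761892318725586, array([209.26271186, 252.7447657 ]))
tb (array([ 525.92183805, -203.6484519 ,  115.57093492]), 2875, 18.296043395996094, array([197.59130435, 140.66052174]))
sh (array([ 493.28349057, -327.26078607,   67.64016993]), 1697, 18.409849166870117, array([359.14614025, 238.0854449 ]))
felt (array([ 564.53444535, -303.77657372,   32.10415796]), 4633, 30.032363891601562, array([362.3645586 , 133.78329376]))
[-0.53  0.28  1.74  0.    1.13  0.67]
```

View pics/w1.png

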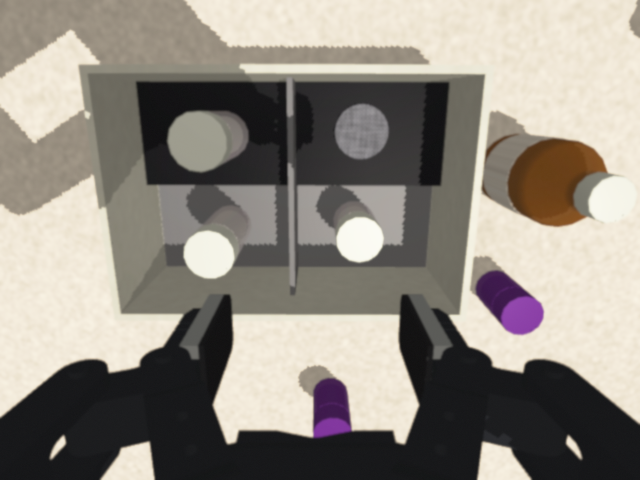

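The wrist view shows the short cap at (359,238), tall_b at (197,140), tall_a at (209,253), the felt at (362,131) and the divider at x≈290. The case measures 170×251 mm with its rim at 102.4, which matches the text. Next I'll go down on the short vial.

To row units: 0.193 m / 0.6 = 0.3217, 0.18 m / 0.6 = 0.3.

Call:
move_arm(
  motion=[
    [0, 0, 0, -0.02, 0.03, 0.0333, 0.05],
    [0, 0, 0, -0.035, 0.0545, 0.1, 0.05],
    [0, 0, 0, -0.035, 0.0545, 0.1667, 0.05],
    [0, 0, 0, -0.035, 0.0545, 0.225, 0.05],
    [0, 0, 0, -0.035, 0.0545, 0.2667, 0.05],
    [0, 0, 0, -0.035, 0.0545, 0.3, 0.05],
    [0, 0, 0, -0.035, 0.0545, 0.3217, 0.05],
    [0, 0, 0, -0.035, 0.0545, 0.3217, 0.05],
  ],
)

```text
clock: 2.15
eef_pos: [490.5, -329.6, 37.0]
tcp_rot: [-3.14, 0.001, 0.367]
contact_force: [-0.5, 1.3, -0.2]
opening: 0.586
grasp_force: 0.0
```

Call:
move_arm(
  grip_force=25,
  motion=[
    [0, 0, 0, 0, 0, 0, 0.042],
    [0, 0, 0, 0, 0, 0, 0.038],
    [0, 0, 0, 0, 0, 0, 0.034],
    [0, 0, 0, 0, 0, 0, 0.03],
    [0, 0, 0, 0, 0, 0, 0.03],
  ],
)

```text
clock: 2.78
eef_pos: [492.5, -329.3, 39.1]
tcp_rot: [3.14, -0.001, 0.368]
contact_force: [-0.7, 0.9, 6.4]
opening: 0.41
grasp_force: 24.9
```

Run:
```python
from h import *
for i in range(3): s=state();c,p,d=shot("wrist")
print(capfit(c,p,d,(493,-328),68,tol=8))
```

```text
t 2.77 tcp [ 492.5 -329.3   39.1] rot [ 3.1405e+00 -7.0000e-04  3.6810e-01] F [-0.7  0.9  6.4] op 35.0 gf 24.9
t 2.83 tcp [ 492.6 -329.3   39.1] rot [ 3.1405e+00 -7.0000e-04  3.6810e-01] F [-0.8  0.4  7.2] op 35.5 gf 24.9
t 2.88 tcp [ 492.6 -329.2   39.1] rot [ 3.1405e+00 -7.0000e-04  3.6810e-01] F [-0.1  0.3  6.7] op 35.1 gf 24.9
(array([ 495.70938805, -327.65607976,   67.83066222]), 12515, 29.401287078857422, array([314.93335997, 342.77586896]))
```

To row units: 0.066 m / 0.6 = 0.11, 0.054 m / 0.6 = 0.09.

Call:
move_arm(
  motion=[
    [0, 0, 0, 0, 0, -0.01, 0.03],
    [0, 0, 0, 0, 0, -0.0333, 0.03],
    [0, 0, 0, 0, 0, -0.0583, 0.03],
    [0, 0, 0, 0.0133, 0, -0.075, 0.03],
    [0, 0, 0, 0.0367, 0, -0.075, 0.03],
    [0, 0, 0, 0.0633, 0, -0.075, 0.03],
    [0, 0, 0, 0.09, 0, -0.075, 0.03],
    [0, 0, 0, 0.11, 0, -0.075, 0.03],
  ],
)

```text
clock: 3.92
eef_pos: [554.7, -304.5, 82.8]
tcp_rot: [-3.141, 0.0, 0.369]
contact_force: [-0.7, -0.0, 0.8]
opening: 0.416
grasp_force: 25.1
```

Call:
move_arm(
  motion=[
    [0, 0, 0, 0.0117, 0, 0, 0.03],
    [0, 0, 0, 0.0167, 0, 0, 0.03],
    [0, 0, 0, 0.0167, 0, 0.0083, 0.03],
    [0, 0, 0, 0.0167, 0, 0.0183, 0.03],
    [0, 0, 0, 0.0167, 0, 0.025, 0.03],
    [0, 0, 0, 0.0167, 0, 0.0283, 0.03],
    [0, 0, 0, 0.0167, 0, 0.0283, 0.03],
  ],
)

```text
clock: 4.8
eef_pos: [562.8, -301.7, 66.1]
tcp_rot: [-3.141, 0.0, 0.368]
contact_force: [0.0, -0.5, -0.4]
opening: 0.414
grasp_force: 25.1
```

Run:
```python
from h import *
s=state();c,p,d=shot("wrist","w2");state()
for n in("scene","side"):
    c,p,d=shot(n,n+"2");print(n,capfit(c,p,d,(564,-303),92,tol=9,rad=22),prect(c,cloud(c,d),97,110,360,650,-430,-100)[0])
```

```text
t 4.8 tcp [ 562.8 -301.7   66.1] rot [-3.1413e+00  2.0000e-04  3.6770e-01] F [ 0.  -0.5 -0.4] op 35.4 gf 25.1
t 4.85 tcp [ 562.9 -301.7   66.3] rot [-3.1416  0.      0.3677] F [ 0.  -0.5 -0.2] op 35.1 gf 25.1
scene (array([ 574.93511633, -297.6893582 ,   94.10624163]), 96, 16.81502342224121, array([258.45833333, 328.9375    ])) ((508.1224365234375, -267.6954345703125), (173.32955932617188, 253.83412170410156), 21.0712833404541)
side (array([ 550.29992243, -308.12650756,   94.33549905]), 72, 16.44498062133789, array([335.5       , 333.98611111])) ((505.54345703125, -270.09814453125), (170.88568115234375, 253.5464324951172), 21.21877098083496)
```

View pics/w2.png

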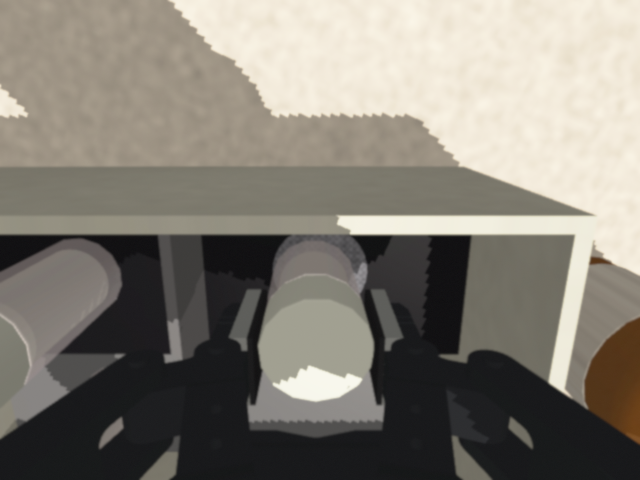

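The wrist view shows the short vial upright between the pads (about 315,340), with the felt just beyond it. It's still about 3 mm above the step, so I'll lower it slowly.

To row units: 0.0028 m / 0.6 = 0.0047, 0.0024 m / 0.6 = 0.004.

Call:
move_arm(
  motion=[
    [0, 0, 0, 0, 0, 0.0017, 0.03],
    [0, 0, 0, 0, 0, 0.003, 0.03],
    [0, 0, 0, 0, 0, 0.004, 0.03],
    [0, 0, 0, 0, 0, 0.0047, 0.03],
    [0, 0, 0, 0, 0, 0.0047, 0.03],
  ],
)

```text
clock: 5.58
eef_pos: [562.9, -301.7, 63.5]
tcp_rot: [-3.142, 0.0, 0.368]
contact_force: [0.1, -0.1, 0.0]
opening: 0.41
grasp_force: 25.1
```

To row units: 0.001 m / 0.6 = 0.0017, 0.0005 m / 0.6 = 0.0008.

Call:
move_arm(
  motion=[
    [0, 0, 0, 0, 0, 0.0008, 0.03],
    [0, 0, 0, 0, 0, 0.0017, 0.03],
    [0, 0, 0, 0, 0, 0.0017, 0.03],
  ],
)

```text
clock: 5.95
eef_pos: [563.1, -301.7, 63.2]
tcp_rot: [3.141, -0.0, 0.368]
contact_force: [-0.9, 1.8, 6.1]
opening: 0.412
grasp_force: 25.7
```

Contact (6 N). I'll release slowly, then rise.

Call:
move_arm(
  motion=[
    [0, 0, 0, 0, 0, -0.0005, 0.038],
    [0, 0, 0, 0, 0, -0.0005, 0.044],
    [0, 0, 0, 0, 0, -0.0005, 0.05],
    [0, 0, 0, 0, 0, -0.0005, 0.05],
    [0, 0, 0, 0, 0, -0.05, 0.05],
    [0, 0, 0, 0, 0, -0.1333, 0.05],
    [0, 0, 0, 0, 0, -0.2167, 0.05],
    [0, 0, 0, 0, 0, -0.275, 0.05],
  ],
)

```text
clock: 6.95
eef_pos: [563.4, -302.0, 230.0]
tcp_rot: [3.14, -0.001, 0.368]
contact_force: [0.6, 0.2, 0.0]
opening: 0.586
grasp_force: 0.0
```

Run:
```python
from h import *
s=state();c,p,d=shot("wrist","w3")
for t,g,z in(("tb",(526,-204),116),("sh",(563,-302),92)): print(t,capfit(c,p,d,g,z,tol=6))
tb=capfit(c,p,d,(526,-204),116,tol=6)[0]
print("to tb",delta(s,[*tb[:2],75]))
```

```text
t 6.95 tcp [ 563.4 -302.   230. ] rot [ 3.1399e+00 -1.4000e-03  3.6780e-01] F [0.6 0.2 0. ] op 50.0 gf 0.0
tb (array([ 526.52534526, -203.96246182,  115.56605303]), 2505, 18.865806579589844, array([149.44790419, 227.65988024]))
sh (array([ 563.95385908, -299.96648001,   91.62299049]), 2071, 18.112998962402344, array([312.93771125, 217.89956543]))
to tb [   0.6 -105.   154.9]
```

The short vial stands on the step with its top at 91.6, as expected. Next is tall_b.

To row units: 0.155 m / 0.6 = 0.2583, 0.15 m / 0.6 = 0.25.

Call:
move_arm(
  motion=[
    [0, 0, 0, 0, -0.05, 0, 0.05],
    [0, 0, 0, 0, -0.125, 0.0167, 0.05],
    [0, 0, 0, 0.001, -0.175, 0.05, 0.05],
    [0, 0, 0, 0.001, -0.175, 0.1, 0.05],
    [0, 0, 0, 0.001, -0.175, 0.1667, 0.05],
    [0, 0, 0, 0.001, -0.175, 0.2167, 0.05],
    [0, 0, 0, 0.001, -0.175, 0.25, 0.05],
    [0, 0, 0, 0.001, -0.175, 0.2583, 0.05],
  ],
)

```text
clock: 8.0
eef_pos: [524.8, -203.1, 71.1]
tcp_rot: [-3.14, 0.002, 0.368]
contact_force: [-0.2, -0.7, -0.4]
opening: 0.587
grasp_force: 0.0
```

Call:
move_arm(
  grip_force=25,
  motion=[
    [0, 0, 0, 0, 0, 0, 0.042],
    [0, 0, 0, 0, 0, 0, 0.038],
    [0, 0, 0, 0, 0, 0, 0.034],
    [0, 0, 0, 0, 0, 0, 0.03],
    [0, 0, 0, 0, 0, 0, 0.03],
  ],
)

```text
clock: 8.62
eef_pos: [526.4, -203.7, 73.4]
tcp_rot: [3.141, -0.001, 0.368]
contact_force: [-0.6, 0.7, 7.7]
opening: 0.414
grasp_force: 24.8
```

To row units: -0.08 m / 0.6 = -0.1333, -0.076 m / 0.6 = -0.1267.

Call:
move_arm(
  motion=[
    [0, 0, 0, 0, 0, -0.01, 0.03],
    [0, 0, 0, 0, 0, -0.0367, 0.03],
    [0, 0, 0, 0, 0, -0.0733, 0.03],
    [0, 0, 0, 0, 0, -0.1067, 0.03],
    [0, 0, 0, -0.0067, 0.0083, -0.1267, 0.03],
    [0, 0, 0, -0.0217, 0.0283, -0.1333, 0.03],
    [0, 0, 0, -0.045, 0.0583, -0.1333, 0.03],
    [0, 0, 0, -0.07, 0.0917, -0.1333, 0.03],
  ],
)

```text
clock: 9.62
eef_pos: [505.4, -271.1, 152.1]
tcp_rot: [-3.141, 0.001, 0.368]
contact_force: [-0.0, -0.5, -1.1]
opening: 0.411
grasp_force: 25.1
```

To row units: 0.064 m / 0.6 = 0.1067, 0.0505 m / 0.6 = 0.0842.

Call:
move_arm(
  motion=[
    [0, 0, 0, -0.025, 0.0333, 0, 0.03],
    [0, 0, 0, -0.0467, 0.0617, 0, 0.03],
    [0, 0, 0, -0.06, 0.0783, 0, 0.03],
    [0, 0, 0, -0.0645, 0.0842, 0.005, 0.03],
    [0, 0, 0, -0.0645, 0.0842, 0.02, 0.03],
    [0, 0, 0, -0.0645, 0.0842, 0.0467, 0.03],
    [0, 0, 0, -0.0645, 0.0842, 0.0767, 0.03],
    [0, 0, 0, -0.0645, 0.0842, 0.1067, 0.03],
  ],
)

```text
clock: 10.62
eef_pos: [488.1, -330.4, 86.8]
tcp_rot: [-3.141, 0.001, 0.368]
contact_force: [-0.7, -0.1, -1.6]
opening: 0.412
grasp_force: 25.1
```

To row units: 0.032 m / 0.6 = 0.0533, 0.029 m / 0.6 = 0.0483.

Call:
move_arm(
  motion=[
    [0, 0, 0, 0, 0, 0.0233, 0.03],
    [0, 0, 0, 0, 0, 0.0383, 0.03],
    [0, 0, 0, 0, 0, 0.0483, 0.03],
    [0, 0, 0, 0, 0, 0.0533, 0.03],
    [0, 0, 0, 0, 0, 0.0533, 0.03],
  ],
)

```text
clock: 11.25
eef_pos: [488.5, -331.1, 56.6]
tcp_rot: [3.141, -0.0, 0.368]
contact_force: [0.0, -0.4, 0.4]
opening: 0.41
grasp_force: 25.1
```

To row units: 0.0065 m / 0.6 = 0.0108, 0.006 m / 0.6 = 0.01.

Call:
move_arm(
  motion=[
    [0, 0, 0, 0, 0, 0.0033, 0.03],
    [0, 0, 0, 0, 0, 0.0067, 0.03],
    [0, 0, 0, 0, 0, 0.0092, 0.03],
    [0, 0, 0, 0, 0, 0.01, 0.03],
    [0, 0, 0, 0, 0, 0.0108, 0.03],
    [0, 0, 0, 0, 0, 0.0108, 0.03],
  ],
)

```text
clock: 12.0
eef_pos: [488.4, -331.0, 50.0]
tcp_rot: [3.142, 0.0, 0.368]
contact_force: [0.5, -0.5, -0.3]
opening: 0.41
grasp_force: 25.1
```

To row units: 0.0014 m / 0.6 = 0.0023, 0.001 m / 0.6 = 0.0017.

Call:
move_arm(
  motion=[
    [0, 0, 0, 0, 0, 0.0008, 0.03],
    [0, 0, 0, 0, 0, 0.0017, 0.03],
    [0, 0, 0, 0, 0, 0.0023, 0.03],
    [0, 0, 0, 0, 0, 0.0023, 0.03],
  ],
)

```text
clock: 12.5
eef_pos: [488.7, -331.0, 49.5]
tcp_rot: [3.141, -0.0, 0.368]
contact_force: [-2.6, 2.1, 9.4]
opening: 0.412
grasp_force: 25.6
```

To row units: -0.18 m / 0.6 = -0.3, -0.13 m / 0.6 = -0.2167.

Call:
move_arm(
  motion=[
    [0, 0, 0, 0, 0, -0.0008, 0.038],
    [0, 0, 0, 0, 0, -0.0008, 0.044],
    [0, 0, 0, 0, 0, -0.0008, 0.05],
    [0, 0, 0, 0, 0, -0.0008, 0.05],
    [0, 0, 0, 0, 0, -0.05, 0.05],
    [0, 0, 0, 0, 0, -0.1333, 0.05],
    [0, 0, 0, 0, 0, -0.2167, 0.05],
    [0, 0, 0, 0, 0, -0.3, 0.05],
  ],
)

```text
clock: 13.5
eef_pos: [488.2, -330.8, 230.1]
tcp_rot: [-3.141, 0.0, 0.368]
contact_force: [0.1, -0.2, 0.4]
opening: 0.592
grasp_force: 0.0
```

Run:
```python
from h import *
s=state();c,p,d=shot("wrist","w4");print(s["qpos"].round(2))
for t,g,z in(("ta",(450,-228),91),("tb",(489,-331),91),("sh",(564,-300),92)): print(t,capfit(c,p,d,g,z,tol=6))
print(prect(c,cloud(c,d),97,110,360,650,-430,-100))
```

```text
t 13.5 tcp [ 488.2 -330.8  230.1] rot [-3.1415e+00  1.0000e-04  3.6780e-01] F [ 0.1 -0.2  0.4] op 50.5 gf 0.0
[-0.6   0.3   1.71 -0.    1.13  0.6 ]
ta (array([ 450.80992594, -228.43148465,   91.57493863]), 2171, 19.15428352355957, array([156.69599263, 216.44311377]))
tb (array([ 488.1384014 , -330.24068702,   91.62426522]), 2076, 18.241491317749023, array([314.94364162, 219.01782274]))
sh (array([ 563.275383  , -300.20083121,   91.52777031]), 2540, 17.877172470092773, array([313.35354331,  94.84448819]))
(((506.7578430175781, -267.1562805175781), (169.81015014648438, 250.77606201171875), 21.049283981323242), 102.3, 14219)
```

View pics/w4.png

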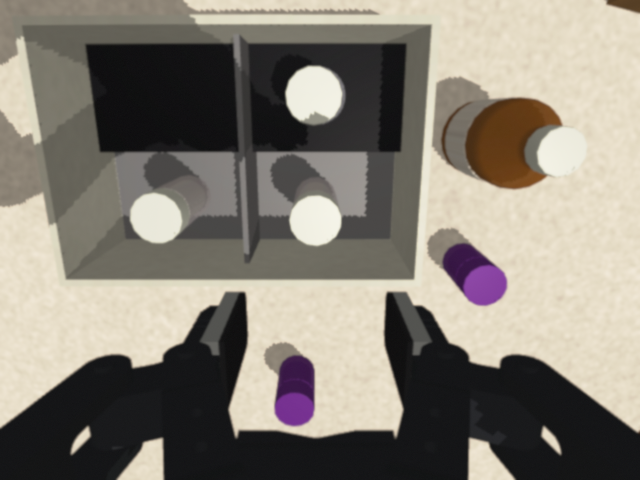

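All three vials stand upright with tops at 91.6: (314,95), (315,219) and (156,217). The layout is right, with the last raised bay empty. Next is the lid.

To row units: -0.42 m / 0.6 = -0.7, -0.382 m / 0.6 = -0.6367, -0.428 rad / 2 = -0.214.

Call:
move_arm(
  motion=[
    [0, 0, -0.025, 0.02, -0.0667, 0, 0.05],
    [0, 0, -0.055, 0.0483, -0.1617, 0, 0.05],
    [0, 0, -0.085, 0.0767, -0.2567, 0, 0.05],
    [0, 0, -0.115, 0.105, -0.3517, 0, 0.05],
    [0, 0, -0.145, 0.1333, -0.4467, 0, 0.05],
    [0, 0, -0.175, 0.1617, -0.5417, 0, 0.05],
    [0, 0, -0.2, 0.19, -0.6367, 0, 0.05],
    [0, 0, -0.214, 0.21, -0.7, 0, 0.05],
  ],
)

```text
clock: 14.55
eef_pos: [454.4, 108.6, 228.5]
tcp_rot: [3.142, -0.0, 0.798]
contact_force: [1.0, -0.3, 0.2]
opening: 0.579
grasp_force: 0.0
```

Call:
move_arm(
  motion=[
    [0, 0, 0, 0.0217, -0.0267, 0, 0.05],
    [0, 0, 0, 0.0217, -0.0267, 0, 0.05],
  ],
)

```text
clock: 14.8
eef_pos: [452.3, 127.9, 228.4]
tcp_rot: [-3.142, -0.0, 0.798]
contact_force: [0.6, -1.1, -0.3]
opening: 0.589
grasp_force: 0.0
```

Run:
```python
from h import *
s=state();c,p,d=shot("wrist","w5");P=cloud(c,d);print(s["qpos"].round(2))
print("lid",prect(c,P,9,20,300,700,-20,340))
print("rib",prect(c,P,40,58,430,560,100,230))
```

```text
t 14.8 tcp [452.3 127.9 228.4] rot [-3.1415 -0.      0.7982] F [ 0.6 -1.1 -0.3] op 50.3 gf 0.0
[0.27 0.11 1.96 0.   1.07 1.04]
lid (((476.4596252441406, 157.65916442871094), (229.89854431152344, 177.74380493164062), 45.6542854309082), 13.6, 57891)
rib (((485.72637939453125, 167.3126220703125), (69.05671691894531, 17.865737915039062), 45.754432678222656), 49.4, 2288)
```

View pics/w5.png

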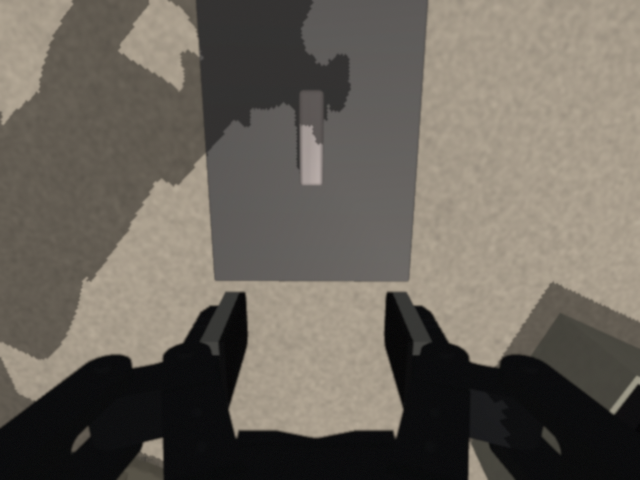

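The wrist view shows the lid with its rib at about (311,138), 69×18 mm with its top at 49.4, as the text says. It's parallel to the tool.

To row units: 0.206 m / 0.6 = 0.3433, 0.202 m / 0.6 = 0.3367.

Call:
move_arm(
  motion=[
    [0, 0, 0, 0.0417, -0.0017, 0.0333, 0.042],
    [0, 0, 0, 0.0858, -0.0042, 0.1, 0.042],
    [0, 0, 0, 0.0858, -0.0042, 0.1667, 0.042],
    [0, 0, 0, 0.0858, -0.0042, 0.2333, 0.042],
    [0, 0, 0, 0.0858, -0.0042, 0.2833, 0.042],
    [0, 0, 0, 0.0858, -0.0042, 0.3167, 0.042],
    [0, 0, 0, 0.0858, -0.0042, 0.3367, 0.042],
    [0, 0, 0, 0.0858, -0.0042, 0.3433, 0.042],
  ],
)

```text
clock: 15.85
eef_pos: [486.8, 164.6, 22.2]
tcp_rot: [-3.141, 0.001, 0.795]
contact_force: [0.1, 0.2, -0.2]
opening: 0.494
grasp_force: 0.0
```

To row units: 0.0515 m / 0.6 = 0.0858.

Call:
move_arm(
  grip_force=60,
  motion=[
    [0, 0, 0, 0.0858, 0, 0, 0.04],
    [0, 0, 0, 0, 0, 0, 0.032],
  ],
)

```text
clock: 16.1
eef_pos: [496.3, 169.7, 24.9]
tcp_rot: [3.136, -0.012, 0.798]
contact_force: [-0.7, -2.0, -0.6]
opening: 0.377
grasp_force: 0.0
```

I mistyped the first row of that call: 51 mm along the rib. It touched nothing and the second row undid it. I'll let it settle and check before closing.

Call:
move_arm(
  motion=[
    [0, 0, 0, 0, 0, 0, 0.032],
    [0, 0, 0, 0, 0, 0, 0.032],
  ],
)

```text
clock: 16.35
eef_pos: [487.5, 165.2, 23.3]
tcp_rot: [3.141, -0.001, 0.795]
contact_force: [0.8, -0.1, 0.6]
opening: 0.377
grasp_force: 0.0
```

Run:
```python
from h import *
s=state()
for n in("scene","side"):
    c,p,d=shot(n);P=cloud(c,d);print(prect(c,P,9,22,300,700,0,320))
```

```text
t 16.35 tcp [487.5 165.2  23.3] rot [ 3.1409e+00 -1.3000e-03  7.9520e-01] F [ 0.8 -0.1  0.6] op 32.2 gf 0.0
(((487.06414794921875, 164.53985595703125), (255.83372497558594, 180.52574157714844), 45.368553161621094), 14.4, 4721)
(((484.37738037109375, 162.5290985107422), (259.875244140625, 180.41587829589844), 45.41147232055664), 13.1, 4284)
```

Lid undisturbed (seen partly behind the arm). Closing.

Call:
move_arm(
  grip_force=80,
  motion=[
    [0, 0, 0, 0, 0, 0, 0.026],
    [0, 0, 0, 0, 0, 0, 0.02],
    [0, 0, 0, 0, 0, 0, 0.014],
    [0, 0, 0, 0, 0, 0, 0.012],
    [0, 0, 0, 0, 0, 0, 0.012],
    [0, 0, 0, 0, 0, 0, 0.012],
  ],
)

```text
clock: 17.2
eef_pos: [487.0, 165.5, 22.9]
tcp_rot: [3.142, -0.0, 0.796]
contact_force: [-1.5, 0.3, 5.0]
opening: 0.194
grasp_force: 78.9
```

To row units: -0.17 m / 0.6 = -0.2833, -0.16 m / 0.6 = -0.2667.

Call:
move_arm(
  motion=[
    [0, 0, 0, 0, 0, -0.0083, 0.012],
    [0, 0, 0, 0, 0, -0.0333, 0.012],
    [0, 0, 0, 0, 0, -0.075, 0.012],
    [0, 0, 0, 0, 0, -0.125, 0.012],
    [0, 0, 0, 0, 0, -0.1833, 0.012],
    [0, 0, 0, 0, 0, -0.2333, 0.012],
    [0, 0, 0, 0, 0, -0.2667, 0.012],
    [0, 0, 0, 0, 0, -0.2833, 0.012],
  ],
)

```text
clock: 18.2
eef_pos: [487.2, 165.4, 194.4]
tcp_rot: [3.141, -0.002, 0.796]
contact_force: [0.3, -0.6, -2.9]
opening: 0.197
grasp_force: 78.1
```

To row units: 0.159 m / 0.6 = 0.265, -0.148 m / 0.6 = -0.2467, -0.54 rad / 2 = -0.27.

Call:
move_arm(
  motion=[
    [0, 0, -0.01, -0.0083, 0.01, 0, 0.012],
    [0, 0, -0.035, -0.0333, 0.035, 0, 0.012],
    [0, 0, -0.07, -0.0667, 0.0717, 0, 0.012],
    [0, 0, -0.11, -0.1033, 0.1117, 0, 0.012],
    [0, 0, -0.15, -0.1417, 0.1517, 0, 0.012],
    [0, 0, -0.19, -0.1783, 0.1917, 0, 0.012],
    [0, 0, -0.23, -0.2133, 0.23, 0, 0.012],
    [0, 0, -0.27, -0.2467, 0.265, 0, 0.012],
  ],
)

```text
clock: 19.2
eef_pos: [495.9, -53.2, 191.5]
tcp_rot: [-3.14, 0.0, 1.339]
contact_force: [0.5, 0.6, -2.1]
opening: 0.194
grasp_force: 78.2
```

Run:
```python
from h import *
s=state();print(delta(s,[507.2,-268.3,191]),s["tcp_rot"][2]-1.9396)
```

```text
t 19.2 tcp [495.9 -53.2 191.5] rot [-3.1396e+00  4.0000e-04  1.3390e+00] F [ 0.5  0.6 -2.1] op 16.6 gf 78.2
[-206.8   60.4    0.4] -0.600631860599151
```

To row units: -0.2068 m / 0.6 = -0.3447, -0.2 m / 0.6 = -0.3333, -0.601 rad / 2 = -0.3005.

Call:
move_arm(
  motion=[
    [0, 0, -0.04, -0.0433, 0.0133, 0, 0.012],
    [0, 0, -0.085, -0.0933, 0.0267, 0, 0.012],
    [0, 0, -0.13, -0.15, 0.0433, 0, 0.012],
    [0, 0, -0.175, -0.2067, 0.06, 0, 0.012],
    [0, 0, -0.215, -0.2583, 0.075, 0, 0.012],
    [0, 0, -0.255, -0.3033, 0.0883, 0, 0.012],
    [0, 0, -0.285, -0.3333, 0.0967, 0, 0.012],
    [0, 0, -0.3005, -0.3447, 0.1007, 0, 0.012],
  ],
)

```text
clock: 20.2
eef_pos: [506.3, -268.1, 191.1]
tcp_rot: [-3.14, -0.001, 1.938]
contact_force: [-0.2, -0.0, -3.1]
opening: 0.196
grasp_force: 78.2
```

To row units: 0.022 m / 0.6 = 0.0367, 0.018 m / 0.6 = 0.03.

Call:
move_arm(
  motion=[
    [0, 0, 0, 0, 0, 0.0133, 0.012],
    [0, 0, 0, 0, 0, 0.03, 0.012],
    [0, 0, 0, 0, 0, 0.0367, 0.012],
    [0, 0, 0, 0, 0, 0.0367, 0.012],
  ],
)

```text
clock: 20.7
eef_pos: [507.2, -266.4, 169.9]
tcp_rot: [-3.141, -0.001, 1.937]
contact_force: [0.4, 0.6, -3.6]
opening: 0.197
grasp_force: 78.2
```

Run:
```python
from h import *
s=state();print(delta(s,[507.2,-268.3,s["eef_pos"][2]]),s["tcp_rot"][2]-1.9396)
zl=s["eef_pos"][2]-22.9+14
out=[]
for n in("scene","side"):
    c,p,d=shot(n,n+"6");P=cloud(c,d)
    print(n,"lid",prect(c,P,zl-7,zl+9,330,680,-450,-80),zl)
c,p,d=shot("wrist","w6");P=cloud(c,d);print("wrist",prect(c,P,zl-7,zl+9,330,680,-450,-80))
```

```text
t 20.7 tcp [ 507.2 -266.4  169.9] rot [-3.1408e+00 -9.0000e-04  1.9372e+00] F [ 0.4  0.6 -3.6] op 16.8 gf 78.2
[-1.8 -0.7 -0. ] -0.0024074121323121034
scene lid (((508.9261169433594, -267.811767578125), (178.99172973632812, 260.11981201171875), 20.865833282470703), 160.9, 8011) 161.00845887294997
side lid (((506.4107666015625, -270.26043701171875), (178.53367614746094, 259.0111083984375), 20.825897216796875), 160.7, 8156) 161.00845887294997
wrist (((495.3724365234375, -234.84765625), (176.40377807617188, 144.3650360107422), 21.01709747314453), 161.4, 161766)
```

View pics/side6.png

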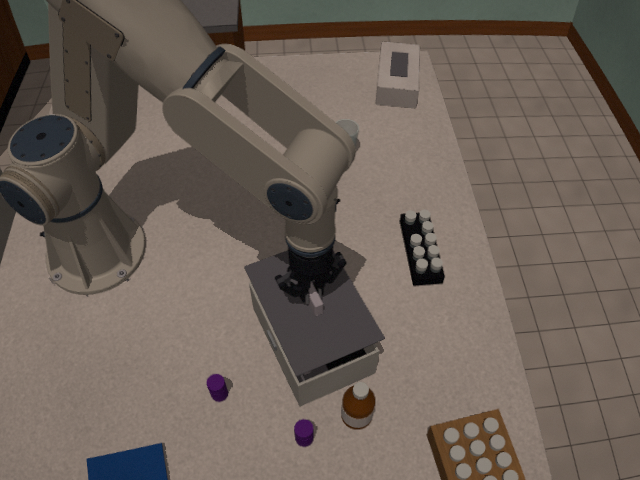

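The side view shows the lid held level over the case. Its outline is 178.5×259 mm, centred within 0.8 mm and 0.25° of the case in both fixed views. Small trim, then down.

To row units: 0.038 m / 0.6 = 0.0633, 0.036 m / 0.6 = 0.06, -0.004 rad / 2 = -0.002.

Call:
move_arm(
  motion=[
    [0, 0, -0.002, 0.0007, -0.001, 0.01, 0.012],
    [0, 0, -0.002, 0.0007, -0.001, 0.0233, 0.012],
    [0, 0, -0.002, 0.0007, -0.001, 0.0367, 0.012],
    [0, 0, -0.002, 0.0007, -0.001, 0.05, 0.012],
    [0, 0, -0.002, 0.0007, -0.001, 0.06, 0.012],
    [0, 0, -0.002, 0.0007, -0.001, 0.0633, 0.012],
    [0, 0, -0.002, 0.0007, -0.001, 0.0633, 0.012],
  ],
)

```text
clock: 21.72
eef_pos: [506.8, -266.7, 132.5]
tcp_rot: [-3.142, -0.0, 1.941]
contact_force: [-0.1, -0.1, -2.3]
opening: 0.196
grasp_force: 78.2
```

Run:
```python
from h import *
s=state()
zl=s["eef_pos"][2]-22.9+14
for n in("scene","side"):
    c,p,d=shot(n);P=cloud(c,d)
    print(n,"lid",prect(c,P,zl-7,zl+9,330,680,-450,-80),zl)
    m=(np.abs(P[...,2]-zl)<7)&(np.hypot(P[...,0]-507,P[...,1]+268)<125);q=P[m];A=np.c_[q[:,:2]-[507,-268],np.ones(len(q))]
    print("tilt",np.linalg.lstsq(A,q[:,2],rcond=None)[0].round(4))
```

```text
t 21.73 tcp [ 506.8 -266.7  132.5] rot [-3.1415e+00 -1.0000e-04  1.9408e+00] F [-0.1 -0.1 -2.3] op 16.8 gf 78.2
scene lid (((508.4896240234375, -268.234130859375), (179.15859985351562, 260.2854919433594), 21.027055740356445), 123.4, 7546) 123.608141896712
tilt [3.000000e-04 1.700000e-03 1.234522e+02]
side lid (((505.8804931640625, -270.3588562011719), (178.74114990234375, 258.7007751464844), 21.226930618286133), 123.1, 7774) 123.608141896712
tilt [ 7.000000e-04 -3.500000e-03  1.229473e+02]
```

To row units: 0.011 m / 0.6 = 0.0183, 0.0095 m / 0.6 = 0.0158.

Call:
move_arm(
  motion=[
    [0, 0, 0, 0.0007, 0, 0.0033, 0.012],
    [0, 0, 0, 0.0007, 0, 0.0067, 0.012],
    [0, 0, 0, 0.0007, 0, 0.01, 0.012],
    [0, 0, 0, 0.0007, 0, 0.0133, 0.012],
    [0, 0, 0, 0.0007, 0, 0.0158, 0.012],
    [0, 0, 0, 0.0007, 0, 0.0183, 0.012],
    [0, 0, 0, 0.0007, 0, 0.0183, 0.012],
  ],
)

```text
clock: 22.7
eef_pos: [506.6, -266.3, 121.4]
tcp_rot: [-3.141, -0.0, 1.941]
contact_force: [-0.3, 0.2, -2.7]
opening: 0.198
grasp_force: 78.2
```

No contact, and the plug is already about 4.5 mm into the mouth. Continuing home.

To row units: 0.0045 m / 0.6 = 0.0075, 0.004 m / 0.6 = 0.0067.

Call:
move_arm(
  motion=[
    [0, 0, 0, 0, 0, 0.0017, 0.012],
    [0, 0, 0, 0, 0, 0.0033, 0.012],
    [0, 0, 0, 0, 0, 0.005, 0.012],
    [0, 0, 0, 0, 0, 0.0067, 0.012],
    [0, 0, 0, 0, 0, 0.0075, 0.012],
    [0, 0, 0, 0, 0, 0.0075, 0.012],
  ],
)

```text
clock: 23.45
eef_pos: [506.6, -266.3, 117.9]
tcp_rot: [3.142, 0.0, 1.941]
contact_force: [-2.1, 1.8, 6.1]
opening: 0.196
grasp_force: 79.5
```

It's seated at TCP z 117.9, exactly home, with about 8 N on it. Releasing.

To row units: -0.15 m / 0.6 = -0.25, -0.11 m / 0.6 = -0.1833.

Call:
move_arm(
  motion=[
    [0, 0, 0, 0, 0, 0, 0.02],
    [0, 0, 0, 0, 0, 0, 0.028],
    [0, 0, 0, 0, 0, 0, 0.036],
    [0, 0, 0, 0, 0, 0, 0.04],
    [0, 0, 0, 0, 0, -0.0333, 0.04],
    [0, 0, 0, 0, 0, -0.1, 0.04],
    [0, 0, 0, 0, 0, -0.1833, 0.04],
    [0, 0, 0, 0, 0, -0.25, 0.04],
  ],
)

```text
clock: 24.45
eef_pos: [506.8, -266.4, 269.1]
tcp_rot: [3.141, 0.001, 1.941]
contact_force: [0.3, 0.8, 0.2]
opening: 0.467
grasp_force: 0.0
```

To row units: 0.22 m / 0.6 = 0.3667, 0.2 m / 0.6 = 0.3333.

Call:
move_arm(
  motion=[
    [0, 0, 0, 0.0333, 0, 0, 0.04],
    [0, 0, 0, 0.1, 0, 0, 0.04],
    [0, 0, 0, 0.1833, 0, 0, 0.04],
    [0, 0, 0, 0.2667, 0, 0, 0.04],
    [0, 0, 0, 0.3333, 0, 0, 0.04],
    [0, 0, 0, 0.3667, 0, 0, 0.04],
  ],
)

```text
clock: 25.2
eef_pos: [425.1, -59.2, 266.0]
tcp_rot: [-3.14, -0.001, 1.942]
contact_force: [0.1, 0.3, -0.5]
opening: 0.471
grasp_force: 0.0
```

Run:
```python
from h import *
s=state();zl=109
for n in("scene","side"):
    c,p,d=shot(n,n+"9");P=cloud(c,d)
    print(n,"lid",prect(c,P,zl-7,zl+9,330,680,-450,-80),zl)
    m=(np.abs(P[...,2]-zl)<7)&(np.hypot(P[...,0]-507,P[...,1]+268)<125);q=P[m];A=np.c_[q[:,:2]-[507,-268],np.ones(len(q))]
    print("tilt",np.linalg.lstsq(A,q[:,2],rcond=None)[0].round(4))
```

```text
t 25.2 tcp [425.1 -59.2 266. ] rot [-3.1401e+00 -1.3000e-03  1.9421e+00] F [ 0.1  0.3 -0.5] op 40.3 gf 0.0
scene lid (((508.2826232910156, -267.92755126953125), (179.39561462402344, 260.15240478515625), 20.99730110168457), 108.9, 9364) 109
tilt [1.00000e-04 1.30000e-03 1.08885e+02]
side lid (((505.6039123535156, -269.71307373046875), (178.6242218017578, 258.44610595703125), 21.067270278930664), 108.3, 9927) 109
tilt [ 7.000000e-04 -2.000000e-03  1.082629e+02]
```

View pics/scene9.png

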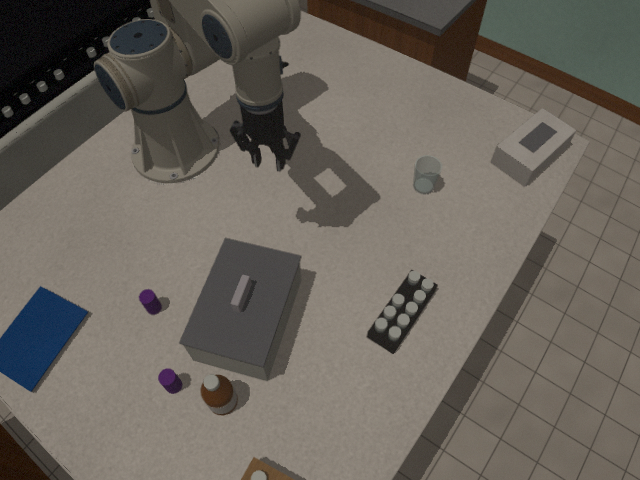

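The lid sits square on the case (185-300, 240-380) and level. Its top is at 108.9 mm and should be 109. The bottle, beaker, rack and purple vials are unmoved, and the arm is clear.

```bash
python3 -c "
from rig import order
print(order.sign_off())"
```

```text
the job is handed in; nothing more can be done
None
```

The job is done and handed in at about 25 s: the short vial stands on the raised step, both tall vials stand on the deep floor, and the lid is fully home, level and released, with the bottle, beaker and rack left where they were.

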